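# Line up the hinge of a stone-carver's hold-down bar

### The job

Lower the loose holed jamb block over the two locating pins of the fixed sill, its two knuckles at the open end away from the sill's upright stop, until it sits flush on the sill, and let go of it. Then pick up the wooden swing bar and bring its single knuckle between the block's two knuckles so that all three bores line up, ready for the loose hinge pin to be slid through. Finish still gripping the bar there, carried by the gripper alone and not resting on or pushing against anything, with the stone, hinge pin, chisel and clamp left where they lie.

Things in the scene. Friction and masses are not known exactly. Their poses are not given: they have to be found in the camera images.
- sill: Fixed dark-wood sill, 134 (x) by 60 (y) by 45 mm high, with two upright steel pins, 10 mm diameter, at x = -30 and +30 mm, y = 0, 32 mm tall above its top. A 20 mm thick stop rises 24 mm above the top at the -x end, inner face at x = -59 mm; the +x end, at +55 mm, is open. A 4 mm steel foot plate shows 20 mm beyond each long side near the stop. Origin: on the bench, midway between the pins; z up
- sill_top (a point): Point on the sill's top midway between its pins, 45 mm above the bench; axes as sill. The seated jamb block has its origin here and its x axis along the sill's x axis
- jamb_block: Loose hardwood block, 110 (x) by 54 (y) by 24 mm high, about 0.3 kg, lying flat on the bench, with two vertical 12.5 mm through-holes at x = -30 and +30 mm, y = 0, and two steel hinge knuckles on its +x end (see jamb_bore). Can be gripped across its 54 mm width at mid-length. Origin: centre of the underside of the wood; z up
- jamb_bore (a point): Point on the block's bore axis in the middle of the 30 mm gap between its two knuckles: at x = 69, y = 0, z = 12 mm of the block, 14 mm off its end face. Each knuckle is a tube along y, 22 mm outer diameter, 14 mm bore, 12 mm long, at y = 15 to 27 mm either side. Axes as jamb_block (bore along y)
- swing_bar: Loose wooden bar, 150 (x) by 40 (y) by 28 mm high, about 0.26 kg, lying flat on the bench, with one steel hinge knuckle on its -x end (see bar_bore). Can be gripped across its 40 mm width at mid-length. Origin: centre of the underside of the wood; z up. Bores lined up and bar level, its x axis is along the block's x axis and its underside is 43 mm above the bench, nothing below it
- bar_bore (a point): Middle of the bore of the bar's knuckle: at x = -89, y = 0, z = 14 mm of the bar, 14 mm off its end face. The knuckle is a tube along y, 22 mm outer diameter, 14 mm bore, 24 mm long. Axes as swing_bar (bore along y)
- stone_disc: Bystander: grey stone disc with a centre hole, 160 mm diameter, 45 mm high, 2 kg. Origin: centre of the underside
- hinge_pin: Bystander: loose steel hinge pin, 9 mm diameter, 85 mm shank, 18 mm head, lying on the bench. Origin: under its middle; x along it
- chisel: Bystander: toothed steel stone chisel about 170 mm long, lying. Origin: on the bench under its middle; x towards the teeth
- c_clamp: Bystander: steel locking C-clamp about 190 mm long and 90 mm wide, lying. Origin: on the bench under its middle
There are look-alikes about, which are no part of the job. Leave any red or turquoise look-alike of the swing_bar alone.

How it is judged:
By the outcome, as a careful person would: the job done as asked, in the order asked, and still so for the second after the job is handed in, while the arm keeps its last pose, push and grip.
It also fails if it takes over 64 s, if anything falls off the work surface, if the arm or the gripper's body presses on something with over 40 N, if the wrist force passes 120 N, or if a joint passes its speed limit or range.

### The arm

A 7-joint arm with a two-finger parallel gripper is mounted at the origin on the work surface. World frame = base frame: x ahead of the robot, y to its left, z up, the work surface at z = 0. Lengths are in m, angles in rad, forces in N, time in s.
With the tool pointing down it reaches from about 0.4 to 0.85 m from the base axis. Payload 4.5 kg.
Tool frame: the origin (TCP) lies on the centre line of the jaws, within the pads' length; the fingertips stand 8 mm ahead of it and the grasp point (between the pads) lies 11 mm behind it; z points along the fingers, x is the direction in which the jaws open and shut, and the axes are right-handed (so a half turn about z gives the same grasp; the last joint's range is limited). The gripper opens to 88 mm and grips with 3 to 60 N. Pads are 18 mm wide; open, the fingers measure 123 mm over their backs; the gripper's body (75 mm by 187 mm) begins 45 mm behind the grasp point.
Start: joints at [1.258, 0.689, -0.195, 1.565, 0.157, 0.902, -0.215], TCP at [0.212, -0.588, 0.247] pointing down, gripper open.
Joint ranges: [-3.01, 3.01], [-0.46, 2.08], [-1.47, 1.51], [0.13, 2.56], [-1, 4.14], [0.04, 2.09], [-2.66, 2.66]. Speed limits (rad/s): [2.57, 2.57, 3.14, 3.14, 3.14, 3.14, 3.14].

### API

Orientations are given as a unit quaternion [x, y, z, w].
In Python, from plant import r gives the robot as it stands.
- The arm moves only by the shell command python3 -m pendant 'ROWS' [FORCE]. ROWS is JSON, a list of rows, each a list of 3 entries, a list of its own where there are three numbers: the turn, a rotation vector about the tool's x, y, z in rad, then the shift along the tool's x, y, z in m, then the opening, from 0 (shut) to 1 (fully open). In form: [[[wx, wy, wz], [tx, ty, tz], claw], ...]. A call has 1 to 10 rows; each row is the pose to reach, as a shift and turn from the pose commanded when the call began, along the tool's axes at that moment; what a row does not reach only later rows make up. A row lasts 1/10 s, in which the tool goes at most 50 mm and 8.59 degrees, less where a joint would pass 70% of its speed; a pose out of reach is approached as far as the arm can. A call with a gripper value outside its range is refused whole. The fingers move at their own pace and stop on an object; FORCE is the grip in N (left out, the last holds). Time passes only in rows, so rows that repeat a pose let the fingers close. It gives the time, the measured TCP pose, the force and the opening at its end, in the units of the state.
- r.get_state(): the state, without advancing time (a new reading comes with each control period).
- r.snapshot(name): name is "scene" or "top" or "wrist"; returns a dict with "image" (384x512x3 uint8, red, green, blue), "mtx" (3x3 intrinsics, pixels), "dist" ([k1, k2, p1, p2, k3] as OpenCV has them; the pictures are not rectified), "R" (3x3) and "t" (3): a world point X has camera coordinates R X + t; the wrist camera has in their place "T_tool_cam" (4x4, takes a point from camera to tool coordinates, whose origin is the TCP and whose axes are the tool frame's). Camera axes: x right, y down, z forward; pixel columns grow to the right and rows downward; lengths in m; the calibration is good to about 2 mm. A picture is of the moment at which its call begins: read the wrist's pose just before it. There is no depth.
- r.finish_job(): hands the job in, once; it reports no verdict.
The state is a dict: "clock": time; "q": joint angles; "qd": joint speeds; "joint_torque": joint torques, N m; "tool_pos": TCP position; "eef_rot": TCP orientation; "contact_force": force on the tool from outside, world axes, zero at the start; "moment": the same for the moment, N m; "opening": opening from 0.0 (shut) to 1.0 (fully open).
Only numpy, scipy, OpenCV 4.12 (cv2) and the standard library are available. Lean on these libraries where they do the work, as an engineer would, in place of code of your own. Each camera call takes 0.05 s, during which the arm holds its last target. There are 200 camera calls.

## Working session

There is one attempt and no reset: what is moved stays moved. The work goes in short steps, Python scripts to look and compute and a shell command to move; the robot and the scene stay as the last step left them, time stands still between calls to the robot, and variables do not carry over. Pictures are saved under pics/ and viewed, about 8 in all and at most 12, crops included, and the job is handed in when it is done.

```bash
ls; mkdir -p pics; python3 - <<'E'
from plant import r
import cv2,pickle
s=r.get_state();print(s)
D={}
for n in("scene","top"):
    d=r.snapshot(n);D[n]=d
    cv2.imwrite(f"pics/{n}0.png",cv2.resize(d["image"][:,:,::-1],(800,600),interpolation=cv2.INTER_CUBIC))
    print(n,d["mtx"],d["dist"],d["R"],d["t"])
w=r.snapshot("wrist");print(w["mtx"],w["dist"],w["T_tool_cam"])
pickle.dump(D,open("d0.pkl","wb"))
E
```

```text
pics
{'clock': 0.0, 'q': array([ 1.2578261 ,  0.6899773 , -0.19448875,  1.56636174,  0.15730775,
        0.90250111, -0.21510009]), 'qd': array([-0.00109952, -0.00217002,  0.00044662,  0.00076507,  0.0007333 ,
       -0.00036961, -0.00239587]), 'joint_torque': array([ 1.25643392e-04, -5.27561080e+01, -1.26624338e+00, -1.53425914e+01,
       -5.25786274e-02,  6.72897921e-03,  1.81419678e-04]), 'tool_pos': array([ 0.21213868, -0.58722796,  0.24590884]), 'eef_rot': array([ 8.18513425e-01, -5.74486650e-01, -8.02617166e-04, -4.66416622e-04]), 'contact_force': array([-0.24545534,  0.08268426, -0.55092144]), 'moment': array([ 0.01843982, -0.04004505,  0.01504582]), 'opening': 0.9985690737350952}
scene [[440.70827402   0.         258.131105  ]
 [  0.         440.70827402 190.17092348]
 [  0.           0.           1.        ]] [-0.09598597  0.          0.          0.          0.        ] [[ 0.24209351  0.96996493  0.02363822]
 [ 0.51791275 -0.10858739 -0.8485135 ]
 [-0.82046153  0.21766215 -0.52864551]] [-0.04240219 -0.22150265  1.77859689]
top [[372.07215932   0.         261.62246307]
 [  0.         372.07215932 188.62694764]
 [  0.           0.           1.        ]] [-0.10785176  0.          0.          0.          0.        ] [[-0.01423297 -0.99976179 -0.01654626]
 [-0.98498872  0.01686586 -0.17179282]
 [ 0.17203097  0.01385276 -0.98499414]] [-0.08932328  0.54204792  1.23601289]
[[301.87394491   0.         253.39686268]
 [  0.         301.87394491 194.7469388 ]
 [  0.           0.           1.        ]] [-0.05847332  0.          0.          0.          0.        ] [[ 9.99999712e-01  2.97826473e-04  6.97498618e-04 -2.15397580e-04]
 [-5.07535953e-04  9.46180242e-01  3.23639756e-01 -8.41475857e-02]
 [-5.63570924e-04 -3.23640017e-01  9.46180121e-01 -1.37873696e-01]
 [ 0.00000000e+00  0.00000000e+00  0.00000000e+00  1.00000000e+00]]
```

View pics/top0.png

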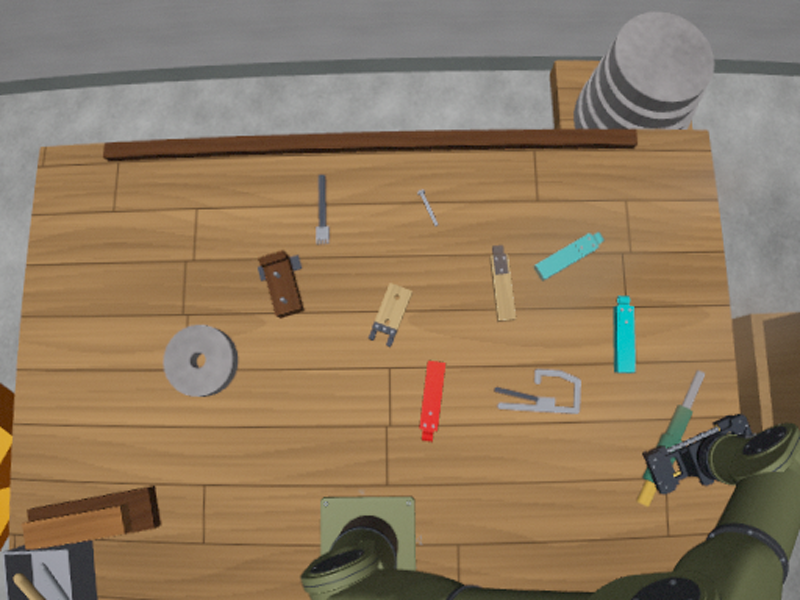

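View pics/scene0.png

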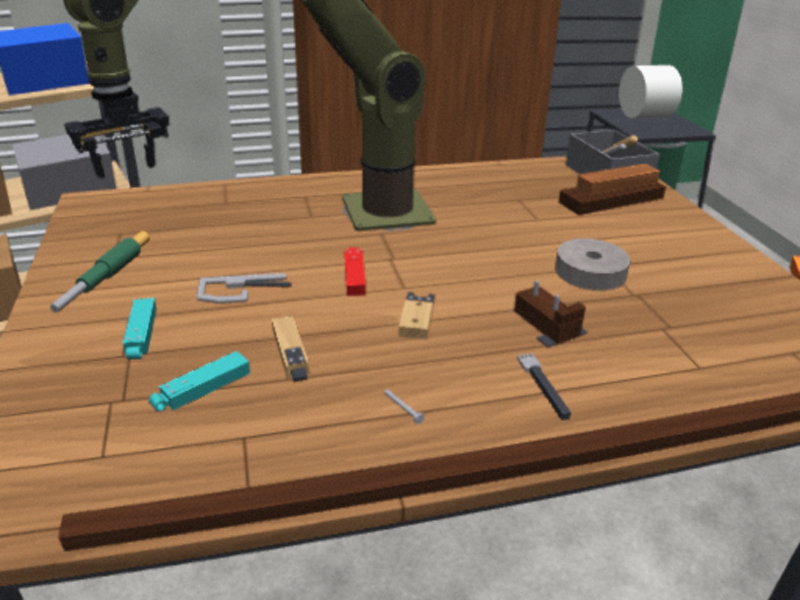

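The top view shows the sill at (281,284) with its stop at the far end. The block is at (391,312), knuckles toward the robot, and the wooden bar at (503,285) has its knuckle end at the far side, (501,250). The stone is at (200,360). The scene view agrees with this.

```bash
cat > h.py <<'E'
import numpy as np,cv2,pickle
from scipy.spatial.transform import Rotation as Ro
from scipy.optimize import least_squares
def snap(n,name):
    from plant import r
    s=r.get_state(); d=r.snapshot(n)
    if n=="wrist":
        Rt=Ro.from_quat(s["eef_rot"]).as_matrix(); T=np.eye(4);T[:3,:3]=Rt;T[:3,3]=s["tool_pos"]
        C=np.linalg.inv(T@d["T_tool_cam"]); d["R"],d["t"]=C[:3,:3],C[:3,3]
    pickle.dump(d,open(name+".pkl","wb")); return d
def save(d,name,box=None,k=1.5625):   # box: c0,r0,c1,r1
    im=d["image"][:,:,::-1]
    if box: im=im[box[1]:box[3],box[0]:box[2]]
    cv2.imwrite("pics/"+name+".png",cv2.resize(im,None,fx=k,fy=k,interpolation=cv2.INTER_CUBIC))
def load(name): return pickle.load(open(name+".pkl","rb"))
def ray(d,px,z):
    p=cv2.undistortPoints(np.array([[px]],float),d["mtx"],d["dist"])[0,0]
    v=d["R"].T@np.r_[p,1]; c=-d["R"].T@d["t"]; return c+v*(z-c[2])/v[2]
def proj(d,X): return cv2.projectPoints(np.array(X,float),cv2.Rodrigues(d["R"])[0],d["t"],d["mtx"],d["dist"])[0][:,0]
def w(pose,M): # pose x,y,yaw,z0
    c,s=np.cos(pose[2]),np.sin(pose[2]); M=np.array(M,float)
    return np.c_[pose[0]+c*M[:,0]-s*M[:,1],pose[1]+s*M[:,0]+c*M[:,1],M[:,2]]
def fit(d,M,px,g): # M model points with WORLD z, px pixels
    f=lambda p:(proj(d,w(p,M))-px).ravel()
    o=least_squares(f,g,x_scale=[.01,.01,.1]); return o.x,np.abs(o.fun).reshape(-1,2).max(1)
def go(xyz,phi): # rows needed to bring TCP to xyz with jaw axis at phi (mod pi), tool down
    from plant import r
    s=r.get_state(); R=Ro.from_quat(s["eef_rot"]).as_matrix()
    for k in(0,np.pi):
        c,n=np.cos(phi+k),np.sin(phi+k); Rd=np.array([[c,n,0],[n,-c,0],[0,0,-1.]])
        rv=Ro.from_matrix(R.T@Rd).as_rotvec()
        print("turn",rv.round(4),"shift",(R.T@(np.array(xyz)-s["tool_pos"])).round(4),"q7",s["q"][6].round(2),"t",s["clock"])
E
python3 - <<'E'
from h import *
D=pickle.load(open("d0.pkl","rb"));d=D["top"]
g=lambda u,v,z:ray(d,(u*.64,v*.64),z)[:2]
def pr(n,a,b,fa,fb):
    u=(b-a); yaw=np.arctan2(u[1],u[0]); L=np.linalg.norm(u); print(n,"yaw",yaw,"L",L,"org",a-u/L*fa)
pr("sill",g(278,272,.077),g(283,299,.077),-.03,.03)
pr("block",g(397,296,.024),g(387,323,.024),-.03,.03)
pr("bar",g(500,250,.028),g(506,320,.028),-.09,.075)
from plant import r
o=(g(397,296,.024)+g(387,323,.024))/2;print(o)
u=g(387,323,.024)-g(397,296,.024);yaw=np.arctan2(u[1],u[0])
go([o[0],o[1],.16],yaw+np.pi/2)
E
```

```text
sill yaw -2.9359987484659977 L 0.06137867288669231 org [0.56118767 0.18097727]
block yaw 2.7798430216988144 L 0.06484425222893116 org [ 0.51395428 -0.06038637]
bar yaw -3.0998859274259223 L 0.16028981713425866 org [ 0.55331087 -0.30975123]
[ 0.51168891 -0.05952915]
turn [6.000e-04 1.300e-03 7.086e-01] shift [-0.3945 -0.4611  0.0866] q7 -0.22 t 0.15
turn [-1.700e-03  7.000e-04 -2.433e+00] shift [-0.3945 -0.4611  0.0866] q7 -0.22 t 0.15
```

```bash
python3 -m pendant '[[[0,0,0.7],[-0.395,-0.461,0.03],1],[[0,0,0.7],[-0.395,-0.461,0.03],1],[[0,0,0.7],[-0.395,-0.461,0.03],1],[[0,0,0.7],[-0.395,-0.461,0.03],1],[[0,0,0.7],[-0.395,-0.461,0.03],1],[[0,0,0.7],[-0.395,-0.461,0.03],1],[[0,0,0.7],[-0.395,-0.461,0.03],1],[[0,0,0.7],[-0.395,-0.461,0.03],1],[[0,0,0.7],[-0.395,-0.461,0.03],1],[[0,0,0.7],[-0.395,-0.461,0.03],1]]' 
python3 - <<'E'
from h import *
go([.5117,-.0595,.16],2.7798+np.pi/2)
E
```

```text
clock: 1.15
tool_pos: [0.4594, -0.1514, 0.2219]
eef_rot: [-0.572, 0.82, -0.0, -0.0]
contact_force: [0.6, -0.7, -1.1]
opening: 1.002
turn [-0.0001 -0.0001  0.0087] shift [-0.1043 -0.0173  0.0619] q7 -1.62 t 1.15
turn [ 1.0000e-04 -1.0000e-04 -3.1329e+00] shift [-0.1043 -0.0173  0.0619] q7 -1.62 t 1.15
```

```bash
python3 -m pendant '[[[0,0,0.009],[-0.05,-0.008,0.02],1],[[0,0,0.009],[-0.104,-0.017,0.045],1],[[0,0,0.009],[-0.104,-0.017,0.045],1],[[0,0,0.009],[-0.104,-0.017,0.045],1],[[0,0,0.009],[-0.104,-0.017,0.045],1]]' 
python3 - <<'E'
from h import *
d=snap("wrist","w1"); save(d,"w1")
E
```

```text
clock: 1.65
tool_pos: [0.5098, -0.0632, 0.1772]
eef_rot: [-0.568, 0.823, -0.0, -0.001]
contact_force: [0.3, -0.7, -0.7]
opening: 1.0
```

View pics/w1.png

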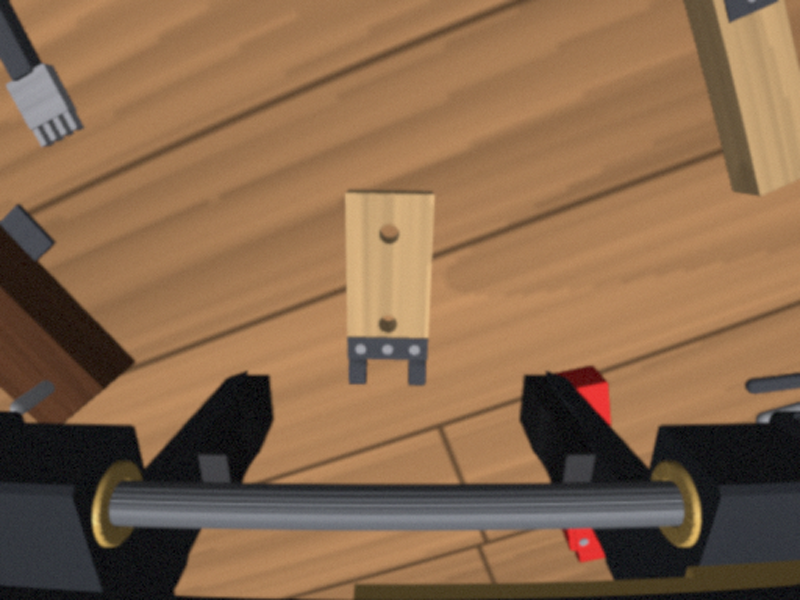

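The wrist view shows the block's far top corners at (346,191) and (434,191). The hole rims are at (388,233) and (388,324), and the knuckle ends are at (357,384) and (417,384).

```bash
python3 - <<'E'
from h import *
d=load("w1")
M=[[-.055,-.027,.024],[-.055,.027,.024],[-.03,0,.024],[.03,0,.024]]
px=np.array([[346.5,192],[434,192],[388.7,233],[388,324]])/1.5625
p,e=fit(d,M,px,[.512,-.06,2.78]);print(p,e)
print(proj(d,w(p,[[.08,-.021,.012],[.08,.021,.012]]))*1.5625)
go([p[0],p[1],.05],p[2]+np.pi/2)
E
```

```text
[ 0.51250254 -0.05986709  2.76257256] [0.83925789 0.59171694 0.40724994 0.42266273]
[[358.66365648 381.59698814]
 [416.9237829  382.38842746]]
turn [-0.0003 -0.0016  0.0137] shift [-0.005  -0.001   0.1275] q7 -1.79 t 1.7
turn [ 2.4000e-03 -4.0000e-04 -3.1279e+00] shift [-0.005  -0.001   0.1275] q7 -1.79 t 1.7
```

```bash
python3 -m pendant '[[[0,-0.0016,0.014],[-0.005,-0.001,0.05],1],[[0,-0.0016,0.014],[-0.005,-0.001,0.10],1],[[0,-0.0016,0.014],[-0.005,-0.001,0.14],1],[[0,-0.0016,0.014],[-0.005,-0.001,0.16],1],[[0,-0.0016,0.014],[-0.005,-0.001,0.166],1],[[0,-0.0016,0.014],[-0.005,-0.001,0.166],1],[[0,-0.0016,0.014],[-0.005,-0.001,0.166],1]]' 30
python3 - <<'E'
from h import *
go([.5125,-.0599,.011],2.7626+np.pi/2)
E
```

```text
clock: 2.4
tool_pos: [0.514, -0.0585, 0.0125]
eef_rot: [-0.562, 0.827, -0.0, 0.001]
contact_force: [0.8, -0.7, -0.5]
opening: 1.002
turn [-0.0024  0.0017  0.0013] shift [0.0019 0.0009 0.0015] q7 -1.78 t 2.4
turn [-2.7000e-03 -3.7000e-03 -3.1402e+00] shift [0.0019 0.0009 0.0015] q7 -1.78 t 2.4
```

```bash
python3 -m pendant '[[[0,0,0],[0.001,0,0.001],1],[[0,0,0],[0.001,0,0.001],0.5],[[0,0,0],[0.001,0,0.001],0.3],[[0,0,0],[0.001,0,0.001],0.3],[[0,0,0],[0.001,0,0.001],0.3],[[0,0,0],[0.001,0,0.001],0.3],[[0,0,0],[0.001,0,0.001],0.3],[[0,0,0],[0.001,0,0.001],0.3]]' 35
python3 - <<'E'
from h import *
go([.5125,-.0599,.011],2.7626+np.pi/2)
go([.561,.181,.16],-2.936+np.pi/2)
E
```

```text
clock: 3.2
tool_pos: [0.5129, -0.0584, 0.0101]
eef_rot: [-0.562, 0.827, 0.0, 0.001]
contact_force: [-0.6, -0.5, 1.8]
opening: 0.61
turn [-0.0001  0.0014  0.0027] shift [ 0.0016 -0.0002 -0.0009] q7 -1.78 t 3.2
turn [-2.2000e-03 -2.0000e-04 -3.1389e+00] shift [ 0.0016 -0.0002 -0.0009] q7 -1.78 t 3.2
turn [-5.000e-04  1.300e-03 -5.819e-01] shift [-0.2405  0.0432 -0.1495] q7 -1.78 t 3.2
turn [1.8000e-03 7.0000e-04 2.5597e+00] shift [-0.2405  0.0432 -0.1495] q7 -1.78 t 3.2
```

```bash
python3 -m pendant '[[[0,0,0],[0,0,-0.04],0.3],[[0,0,-0.1],[0,0,-0.09],0.3],[[0,0,-0.2],[-0.03,0.02,-0.13],0.3],[[0,0,-0.3],[-0.065,0.045,-0.15],0.3],[[0,0,-0.4],[-0.105,0.072,-0.15],0.3],[[0,0,-0.5],[-0.145,0.1,-0.15],0.3],[[0,0,-0.582],[-0.185,0.127,-0.15],0.3],[[0,0,-0.582],[-0.185,0.127,-0.15],0.3],[[0,0,-0.582],[-0.185,0.127,-0.15],0.3],[[0,0,-0.582],[-0.185,0.127,-0.15],0.3]]'
python3 - <<'E'
from h import *
d=snap("wrist","w2"); save(d,"w2")
E
```

```text
clock: 4.2
tool_pos: [0.4625, 0.1588, 0.16]
eef_rot: [0.775, -0.631, -0.0, 0.0]
contact_force: [0.6, -1.2, -2.2]
opening: 0.613
```

View pics/w2.png

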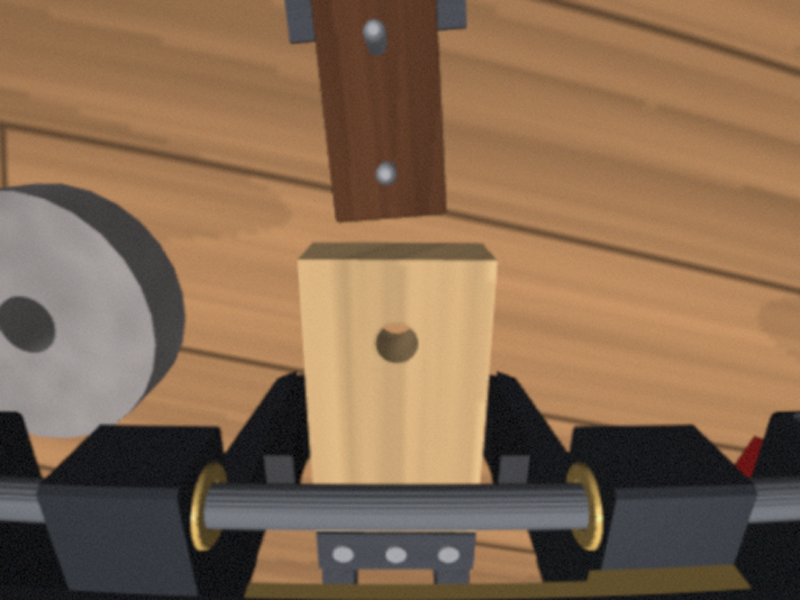

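The view shows pins at about (374,28) and (386,171). The held block's rear top corners are at (300,260) and (497,260), with a hole at (397,343). I'll enlarge a crop to read these more closely.

```bash
python3 - <<'E'
from h import *
im=load("w2")["image"][:,:,::-1]
f=lambda r0:cv2.resize(im[r0:r0+145,185:325],None,fx=4,fy=4,interpolation=cv2.INTER_CUBIC)[:, :]
a=cv2.resize(im[0:148,195:293],None,fx=4,fy=4,interpolation=cv2.INTER_CUBIC)
b=cv2.resize(im[148:246,185:325],None,fx=2.8,fy=2.8,interpolation=cv2.INTER_CUBIC)
c=np.zeros((592,800,3),np.uint8);c[:592,:392]=a;c[:b.shape[0],400:400+b.shape[1]]=b;cv2.imwrite("pics/w2z.png",c)
E
```

```text
(no output)
```

View pics/w2z.png

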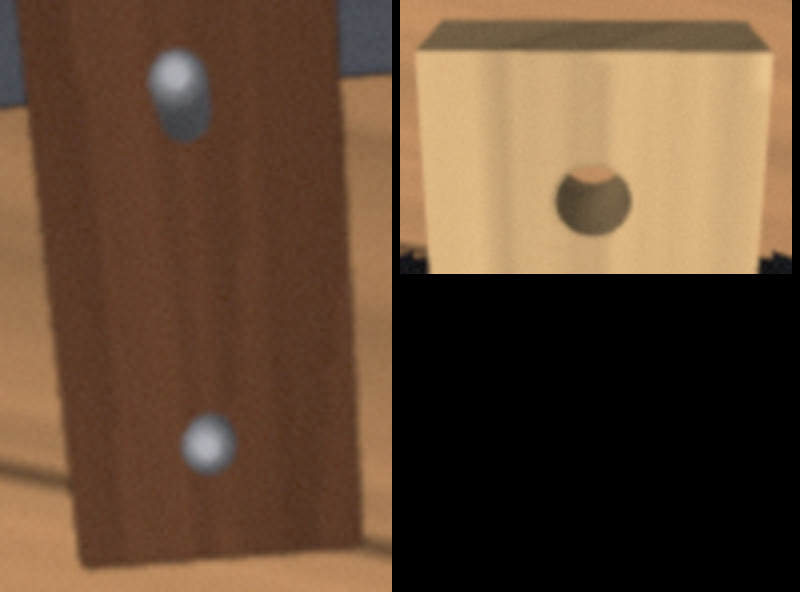

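Read from the crop, in original pixels: pin tops (239.0,18.8) and (247.0,110.0), hole rim (253.8,219.1), block corners (190.4,165.9) and (317.2,165.9), middle bolt (253.4,355).

```bash
python3 - <<'E'
from h import *
from plant import r
d1=load("w1");p=np.array([.5125025,-.0598671,2.7625726])
b=ray(d1,np.array([387.7,350])/1.5625,.026)[:2]-p[:2];c,s=np.cos(p[2]),np.sin(p[2]);bx=c*b[0]+s*b[1];print("bolt",bx,-s*b[0]+c*b[1])
d=load("w2");z=.16-.0101
S=np.array([[239.0,18.75],[247.0,109.9]])
sp,e=fit(d,[[-.03,0,.077],[.03,0,.077]],S,[.56,.18,-2.936]);print("sill",sp,e)
M=[[-.03,0,z+.024],[-.055,-.027,z+.024],[-.055,.027,z+.024],[bx,0,z+.026]]
bp,e=fit(d,M,np.array([[253.8,219.1],[190.4,165.9],[317.2,165.9],[253.3,354.8]]),[.46,.16,-2.936]);print("block",bp,e)
q=r.get_state();R=Ro.from_quat(q["eef_rot"]).as_matrix();x=R[:,0];print("tool",q["tool_pos"],"phi",np.arctan2(x[1],x[0]), "tilt",R[:,2])
D=sp-bp;dt=R.T@np.r_[sp[:2]-q["tool_pos"][:2],0]
# rotate about TCP by dyaw, then shift so block origin goes to sill
dy=D[2];o=bp[:2]-q["tool_pos"][:2];o2=np.array([[np.cos(dy),-np.sin(dy)],[np.sin(dy),np.cos(dy)]])@o
sh=sp[:2]-q["tool_pos"][:2]-o2;print("block in tool",R.T@np.r_[o,0],"turn z",-dy,"shift",R.T@np.r_[sh,0])
# cross-check with scene cams on pins
D0=pickle.load(open("d0.pkl","rb"))
for n in("top","scene"):print(n,proj(D0[n],w(sp,[[-.03,0,.077],[.03,0,.077]]))*1.5625)
E
```

```text
bolt 0.04838331603971311 -0.0001829283021415086
sill [ 0.56028671  0.18614218 -2.85337287] [0.92419199 1.06271846]
block [ 0.46242528  0.1586986  -2.93900263] [0.77965996 0.75115859 0.71226142 1.16224819]
tool [0.46272432 0.15837693 0.16005288] phi -1.367889476459261 tilt [-7.13180209e-05 -8.27476971e-05 -9.99999994e-01]
block in tool [-3.75328921e-04  2.28085529e-04 -5.29004782e-09] turn z -0.08562976221097562 shift [-7.18068010e-03 -1.01415418e-01 -9.25427446e-06]
top [[274.57286287 272.74047137]
 [281.62646676 298.5435104 ]]
scene [[557.00435249 295.60940468]
 [536.59690076 281.35650288]]
```

```bash
python3 -m pendant '[[[0,0,-0.0856],[0,-0.0167,0.03],0.3],[[0,0,-0.0856],[0,-0.0167,0.055],0.3],[[0,0,-0.0856],[0,-0.0167,0.055],0.3],[[0,0,-0.0856],[0,-0.0167,0.055],0.3],[[0,0,-0.0856],[0,-0.0167,0.055],0.3]]'
python3 - <<'E'
from h import *
d=snap("wrist","w3")
im=d["image"][:,:,::-1]
cv2.imwrite("pics/w3z.png",cv2.resize(im[0:240,160:340],None,fx=2.5,fy=2.5,interpolation=cv2.INTER_CUBIC))
E
```

```text
clock: 4.75
tool_pos: [0.4795, 0.1631, 0.1063]
eef_rot: [0.802, -0.598, 0.0, -0.001]
contact_force: [0.3, -0.1, -3.4]
opening: 0.608
```

View pics/w3z.png

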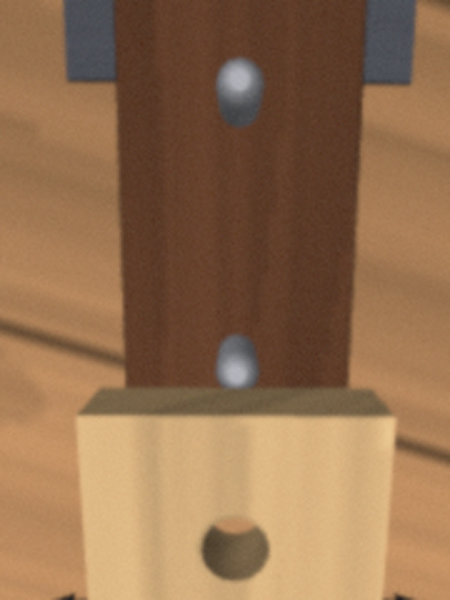

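The pins are at (240,79) and (237.5,371) in the crop, the hole is at (235,548.5) and the corners are at (78,415) and (396,416). The block is nearly in line with the sill.

```bash
cat > m.py <<'E'
from h import *
from plant import r
def rel(d,off,k,P,H,C,q,zb):
    f=lambda a:(np.array(a,float)+.5)/k-.5+np.array(off)
    sp,e=fit(d,[[-.03,0,.077],[.03,0,.077]],f(P),[.56,.186,-2.85]);print("sill",sp,e)
    t=zb+.024
    bp,e=fit(d,[[-.03,0,t],[-.055,-.027,t],[-.055,.027,t]],f([H]+C),[.48,.16,-2.85]);print("block",bp,e)
    R=Ro.from_quat(q["eef_rot"]).as_matrix();dy=sp[2]-bp[2];o=bp[:2]-q["tool_pos"][:2]
    print("phi",np.arctan2(R[1,0],R[0,0])-np.pi/2,"tool",q["tool_pos"],"tilt",R[:,2])
    print("block in tool",R.T@np.r_[o,0],"turn",-dy,"shift",R.T@np.r_[sp[:2]-bp[:2]+o-np.array([[np.cos(dy),-np.sin(dy)],[np.sin(dy),np.cos(dy)]])@o,0], "z",q["tool_pos"][2]-.0101-.045)
E
python3 - <<'E'
from m import *
q=r.get_state()
rel(load("w3"),(160,0),2.5,[[240,79],[237.5,371]],[235,548.5],[[78,415],[396,416]],q,q["tool_pos"][2]-.0101)
E
```

```text
sill [ 0.56025361  0.18635633 -2.85837107] [0.67378035 0.81697729]
block [ 0.47932825  0.16300382 -2.85638245] [1.03936886 0.65516907 0.35141493]
phi -2.8511995642873966 tool [0.4796455  0.16344931 0.10649095] tilt [ 0.00228519  0.00185924 -0.99999566]
block in tool [ 3.36001179e-04  4.31526248e-04 -1.55326255e-06] turn 0.0019886159747608545 shift [ 0.00079735 -0.08422399  0.00022835] z 0.051390950031489996
```

```bash
python3 -m pendant '[[[0,0,0.003],[0.0004,-0.04,0],0.3],[[0,0,0.003],[0.0008,-0.0842,0],0.3],[[0,0,0.003],[0.0008,-0.0842,0.01],0.3],[[0,0,0.003],[0.0008,-0.0842,0.014],0.3],[[0,0,0.003],[0.0008,-0.0842,0.014],0.3],[[0,0,0.003],[0.0008,-0.0842,0.014],0.3],[[0,0,0.003],[0.0008,-0.0842,0.014],0.3]]'
python3 - <<'E'
from h import *
d=snap("wrist","w4")
im=d["image"][:,:,::-1]
cv2.imwrite("pics/w4z.png",cv2.resize(im[100:250,160:340],None,fx=4,fy=4,interpolation=cv2.INTER_CUBIC))
go([.56025,.18635,.09],-2.8565+np.pi/2)
E
```

```text
clock: 5.5
tool_pos: [0.5593, 0.187, 0.0919]
eef_rot: [0.801, -0.598, -0.0, -0.001]
contact_force: [-0.2, 0.2, -3.6]
opening: 0.612
turn [-0.0009  0.0011  0.0035] shift [ 0.0009 -0.0005  0.0019] q7 -1.71 t 5.55
turn [-1.8000e-03 -1.4000e-03 -3.1381e+00] shift [ 0.0009 -0.0005  0.0019] q7 -1.71 t 5.55
```

View pics/w4z.png

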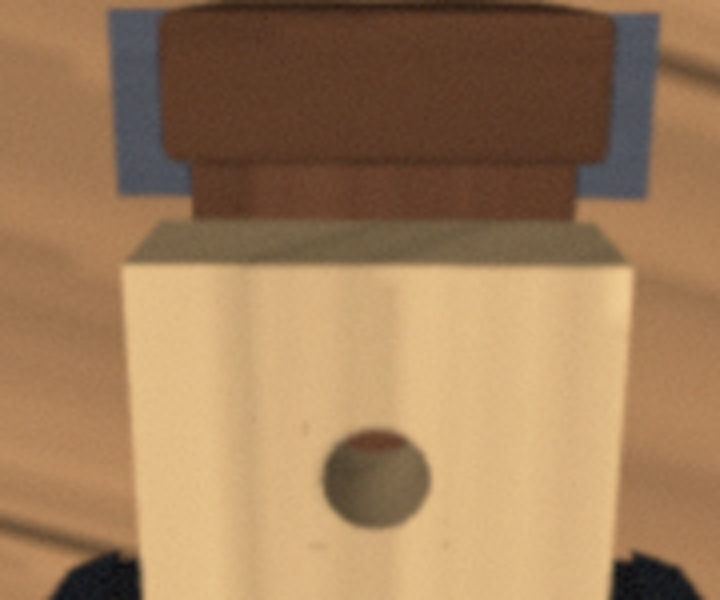

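The view shows the block's top centre at u=378.5 and the sill stop's centre at u=387. The block therefore sits about 1 mm short in tool +x, which agrees with the pose error of 0.9 mm and 3.5 mrad. I'll correct that and then descend.

```bash
python3 -m pendant '[[[0,0,0.0035],[0.001,-0.0005,0],0.3],[[0,0,0.0035],[0.001,-0.0005,0],0.3],[[0,0,0.0035],[0.001,-0.0005,0.003],0.3],[[0,0,0.0035],[0.001,-0.0005,0.006],0.3],[[0,0,0.0035],[0.001,-0.0005,0.009],0.3],[[0,0,0.0035],[0.001,-0.0005,0.009],0.3]]'
python3 - <<'E'
from h import *
go([.56025,.18635,.056],-2.8565+np.pi/2)
E
```

```text
clock: 6.15
tool_pos: [0.5603, 0.1863, 0.0818]
eef_rot: [0.8, -0.6, -0.001, -0.0]
contact_force: [0.3, -0.5, -3.1]
opening: 0.607
turn [ 0.0002  0.0012 -0.0001] shift [-0.      0.      0.0258] q7 -1.71 t 6.15
turn [ 1.8000e-03 -3.0000e-04  3.1414e+00] shift [-0.      0.      0.0258] q7 -1.71 t 6.15
```

The underside is about 5 mm below the pin tops with no contact force, so the holes are on the pins. I'll keep lowering.

```bash
python3 -m pendant '[[[0,0,0],[0,0,0.004],0.3],[[0,0,0],[0,0,0.008],0.3],[[0,0,0],[0,0,0.012],0.3],[[0,0,0],[0,0,0.016],0.3],[[0,0,0],[0,0,0.020],0.3],[[0,0,0],[0,0,0.022],0.3],[[0,0,0],[0,0,0.022],0.3]]'
python3 - <<'E'
from h import *
go([.56025,.18635,.0551],-2.8565+np.pi/2)
E
```

```text
clock: 6.85
tool_pos: [0.5605, 0.1864, 0.06]
eef_rot: [0.8, -0.6, -0.0, -0.0]
contact_force: [0.3, -0.2, -2.4]
opening: 0.609
turn [-0.0004  0.0012 -0.0001] shift [-0.      0.0003  0.0049] q7 -1.71 t 6.85
turn [1.8000e-03 6.0000e-04 3.1415e+00] shift [-0.      0.0003  0.0049] q7 -1.71 t 6.85
```

```bash
python3 -m pendant '[[[0,0,0],[0,0,0.002],0.3],[[0,0,0],[0,0,0.004],0.3],[[0,0,0],[0,0,0.0045],0.3],[[0,0,0],[0,0,0.0045],0.3]]'; python3 -m pendant '[[[0,0,0],[0,0,0.0007],0.3],[[0,0,0],[0,0,0.0007],0.3],[[0,0,0],[0,0,0.0007],0.3]]'
```

```text
clock: 7.25
tool_pos: [0.5607, 0.1864, 0.0559]
eef_rot: [0.8, -0.6, -0.0, -0.001]
contact_force: [1.2, -0.8, -2.4]
opening: 0.61
clock: 7.55
tool_pos: [0.5608, 0.1865, 0.0553]
eef_rot: [0.8, -0.6, -0.0, -0.001]
contact_force: [1.4, 0.1, -2.6]
opening: 0.608
```

```bash
python3 -m pendant '[[[0,0,0],[0,0,0.0004],0.3],[[0,0,0],[0,0,0.0008],0.3],[[0,0,0],[0,0,0.0008],0.3]]'
```

```text
clock: 7.85
tool_pos: [0.5608, 0.1865, 0.0551]
eef_rot: [0.8, -0.6, -0.0, -0.001]
contact_force: [-2.3, -1.2, 4.9]
opening: 0.61
```

Contact at the expected seated height. Next I'll release, lift and look.

```bash
python3 -m pendant '[[[0,0,0],[0,0,0],0.65],[[0,0,0],[0,0,0],0.8],[[0,0,0],[0,0,0],1],[[0,0,0],[0,0,0],1],[[0,0,0],[0,0,-0.02],1],[[0,0,0],[0,0,-0.06],1],[[0,0,0],[0,0.05,-0.1],1],[[0,0,0],[0,0.08,-0.11],1],[[0,0,0],[0,0.08,-0.11],1],[[0,0,0],[0,0.08,-0.11],1]]'
python3 - <<'E'
from h import *
d=snap("wrist","w5"); save(d,"w5",(130,0,370,260),2.3)
E
```

```text
clock: 8.85
tool_pos: [0.4839, 0.1638, 0.165]
eef_rot: [0.8, -0.599, 0.0, -0.001]
contact_force: [0.5, 0.4, -0.7]
opening: 1.0
```

View pics/w5.png

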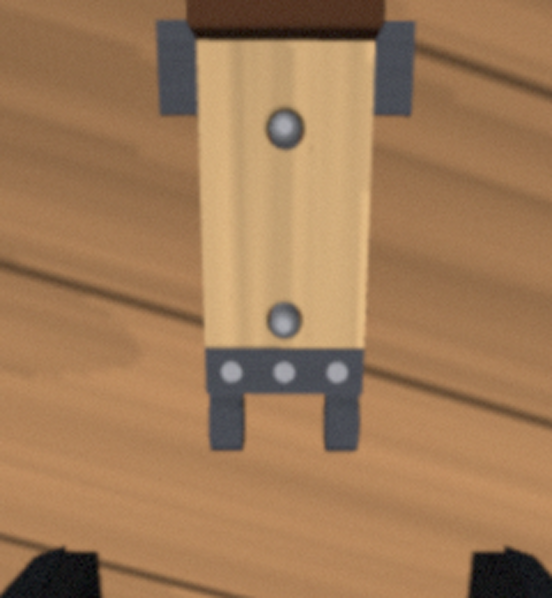

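The block is seated flat on both pins. Far corners are at (196,40) and (377,40), the middle bolt at (284,372), and the knuckle ends at (210,450) and (359,450). I'll fit its pose and head for the bar.

```bash
python3 - <<'E'
from h import *
d=load("w5");f=lambda a:(np.array(a,float)+.5)/2.3-.5+np.array([130,0])
M=[[-.055,-.027,.069],[-.055,.027,.069],[.0484,0,.071],[.08,-.027,.057],[.08,.027,.057],[.08,-.015,.057],[.08,.015,.057]]
p,e=fit(d,M,f([[196,40],[377,40],[284,372],[209.5,449],[359,449],[243.5,449],[324.5,449]]),[.56,.186,-2.85]);print(p,e)
pt=w(p,[[.069,0,.057]])[0];bar=w(p,[[.158,0,.043]])[0];print("bore",pt,"bar",bar)
go([.553,-.31,.16],-3.1+np.pi/2)
E
```

```text
[ 0.56076711  0.18626252 -2.86103137] [0.70703283 0.60327175 1.08112863 1.10271491 1.21333721 0.24407579
 0.13369543]
bore [0.494465   0.16715676 0.057     ] bar [0.40894489 0.1425131  0.043     ]
turn [-0.0025  0.0017  0.2434] shift [0.4742 0.0679 0.0036] q7 -1.73 t 8.9
turn [-2.5000e-03 -3.6000e-03 -2.8982e+00] shift [0.4742 0.0679 0.0036] q7 -1.73 t 8.9
```

```bash
python3 -m pendant '[[[0,0,0.243],[0.05,0.007,0],1],[[0,0,0.243],[0.474,0.068,0],1],[[0,0,0.243],[0.474,0.068,0],1],[[0,0,0.243],[0.474,0.068,0],1],[[0,0,0.243],[0.474,0.068,0],1],[[0,0,0.243],[0.474,0.068,0],1],[[0,0,0.243],[0.474,0.068,0],1],[[0,0,0.243],[0.474,0.068,0],1],[[0,0,0.243],[0.474,0.068,0],1],[[0,0,0.243],[0.474,0.068,0],1]]';python3 -m pendant '[[[0,0,0],[0,0,0],1],[[0,0,0],[0,0,0],1],[[0,0,0],[0,0,0],1]]'
python3 - <<'E'
from h import *
d=snap("wrist","w6"); save(d,"w6",(130,0,370,260),2.3)
E
```

```text
clock: 9.9
tool_pos: [0.552, -0.3167, 0.1626]
eef_rot: [0.72, -0.694, 0.001, 0.0]
contact_force: [0.3, 0.2, 0.0]
opening: 0.999
clock: 10.2
tool_pos: [0.5525, -0.3082, 0.1629]
eef_rot: [0.723, -0.691, -0.001, -0.001]
contact_force: [-0.2, 0.4, -0.3]
opening: 1.003
```

View pics/w6.png

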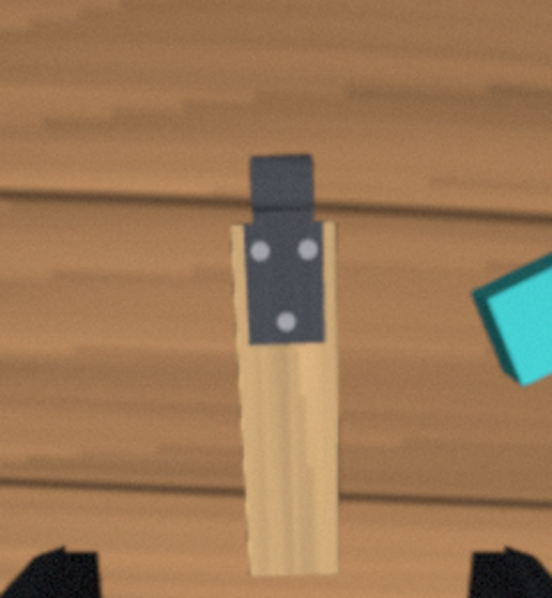

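Bar: far wood corners at (233,226) and (337,224), near corners at (250,576) and (338,574), knuckle end at (250,156) and (312,154).

```bash
python3 - <<'E'
from h import *
d=load("w6");f=lambda a:(np.array(a,float)+.5)/2.3-.5+np.array([130,0])
M=[[-.075,-.02,.028],[-.075,.02,.028],[.075,-.02,.028],[.075,.02,.028],[-.1,-.012,.014],[-.1,.012,.014]]
p,e=fit(d,M,f([[233,226],[337,224],[250,576],[338,574],[250.5,156.5],[312.5,154.5]]),[.55,-.31,-3.1]);print(p,e)
go([p[0],p[1],.013],p[2]+np.pi/2)
E
```

```text
[ 0.55800158 -0.30970279 -3.06749037] [0.8828479  0.98598404 1.03941902 0.93752142 0.28866359 0.40824549]
turn [-0.0004  0.0032 -0.0294] shift [ 0.0024 -0.0054  0.1502] q7 -1.16 t 10.25
turn [5.0000e-03 6.0000e-04 3.1122e+00] shift [ 0.0024 -0.0054  0.1502] q7 -1.16 t 10.25
```

```bash
python3 -m pendant '[[[0,0.002,-0.0294],[0.0024,-0.0054,0.04],1],[[0,0.002,-0.0294],[0.0024,-0.0054,0.09],1],[[0,0.002,-0.0294],[0.0024,-0.0054,0.13],1],[[0,0.002,-0.0294],[0.0024,-0.0054,0.148],1],[[0,0.002,-0.0294],[0.0024,-0.0054,0.153],1],[[0,0.002,-0.0294],[0.0024,-0.0054,0.153],1],[[0,0.002,-0.0294],[0.0024,-0.0054,0.153],1]]'; python3 -m pendant '[[[0,0,0],[0,0,0],0.6],[[0,0,0],[0,0,0],0.4],[[0,0,0],[0,0,0],0.2],[[0,0,0],[0,0,0],0.2],[[0,0,0],[0,0,0],0.2],[[0,0,0],[0,0,0],0.2],[[0,0,0],[0,0,0],0.2],[[0,0,0],[0,0,0],0.2]]' 45
python3 - <<'E'
from h import *
go([.558,-.3097,.010],-3.0675+np.pi/2)
go([.4089,.1425,.16],-2.859+np.pi/2)
E
```

```text
clock: 10.95
tool_pos: [0.559, -0.3127, 0.0127]
eef_rot: [0.732, -0.681, 0.002, -0.001]
contact_force: [0.5, -0.5, 0.3]
opening: 0.996
clock: 11.75
tool_pos: [0.5574, -0.3114, 0.0107]
eef_rot: [0.732, -0.681, -0.0, -0.0]
contact_force: [-1.0, 2.3, 1.8]
opening: 0.45
turn [-0.0003  0.0005 -0.0023] shift [-0.0016 -0.0007  0.0007] q7 -1.17 t 11.75
turn [7.0000e-04 5.0000e-04 3.1393e+00] shift [-0.0016 -0.0007  0.0007] q7 -1.17 t 11.75
turn [-0.0004  0.0004 -0.2108] shift [-0.4634  0.1155 -0.1492] q7 -1.17 t 11.75
turn [6.0000e-04 6.0000e-04 2.9308e+00] shift [-0.4634  0.1155 -0.1492] q7 -1.17 t 11.75
```

```bash
python3 -m pendant '[[[0,0,0],[0,0,-0.04],0.2],[[0,0,0],[0,0,-0.09],0.2],[[0,0,-0.05],[-0.035,0.01,-0.12],0.2],[[0,0,-0.211],[-0.463,0.1155,-0.14],0.2],[[0,0,-0.211],[-0.463,0.1155,-0.14],0.2],[[0,0,-0.211],[-0.463,0.1155,-0.14],0.2],[[0,0,-0.211],[-0.463,0.1155,-0.14],0.2],[[0,0,-0.211],[-0.463,0.1155,-0.14],0.2],[[0,0,-0.211],[-0.463,0.1155,-0.14],0.2],[[0,0,-0.211],[-0.463,0.1155,-0.14],0.2]]'
python3 - <<'E'
from h import *
go([.4089,.1425,.115],-2.859+np.pi/2)
E
```

```text
clock: 12.75
tool_pos: [0.4368, 0.0561, 0.1463]
eef_rot: [0.799, -0.601, 0.001, -0.0]
contact_force: [0.8, 0.5, -2.1]
opening: 0.452
turn [-0.0011 -0.0012 -0.001 ] shift [-0.0908  0.0028  0.0312] q7 -1.56 t 12.75
turn [-1.8000e-03  1.8000e-03  3.1406e+00] shift [-0.0908  0.0028  0.0312] q7 -1.56 t 12.75
```

```bash
python3 -m pendant '[[[0,0,0],[-0.04,0.002,0],0.2],[[0,0,0],[-0.08,0.003,0],0.2],[[0,0,0],[-0.085,0.003,0],0.2],[[0,0,0],[-0.085,0.003,0.02],0.2],[[0,0,0],[-0.085,0.003,0.03],0.2],[[0,0,0],[-0.085,0.003,0.03],0.2],[[0,0,0],[-0.085,0.003,0.03],0.2]]'
python3 - <<'E'
from h import *
d=snap("wrist","w7"); save(d,"w7",(130,0,370,300),2)
go([.4089,.1425,.115],-2.859+np.pi/2)
E
```

```text
clock: 13.45
tool_pos: [0.4109, 0.1346, 0.1161]
eef_rot: [0.799, -0.601, 0.0, 0.0]
contact_force: [-0.4, -0.3, -3.1]
opening: 0.447
turn [-0.0007 -0.0011 -0.0018] shift [-0.008  -0.0001  0.0014] q7 -1.69 t 13.5
turn [-1.7000e-03  1.1000e-03  3.1398e+00] shift [-0.008  -0.0001  0.0014] q7 -1.69 t 13.5
```

View pics/w7.png

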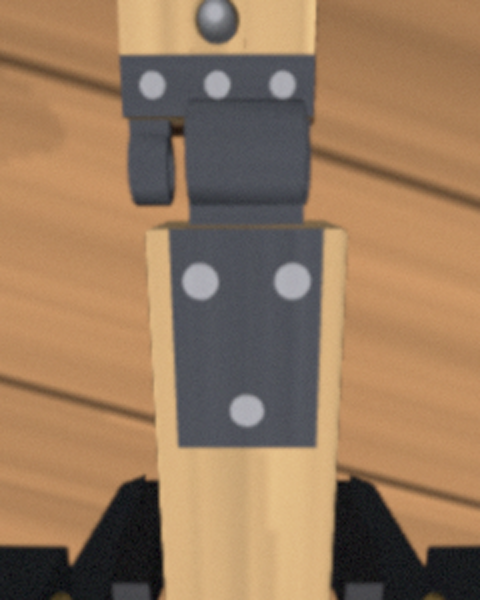

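The view shows the bar's far top corners at (147,231) and (347,229), its bolts at (200,281), (292,281) and (246,410), and its knuckle over u 187–309. Behind it the block's bolts are at (152,85), (217,85) and (282,85). It still needs about 8 mm in tool -x.

```bash
python3 - <<'E'
from h import *
from plant import r
s=r.get_state()
d6=load("w6");pb=np.array([.558,-.3097,-3.0675]);f6=lambda a:(np.array(a,float)+.5)/2.3-.5+np.array([130,0])
def loc(d,px,z,p):
    b=ray(d,px,z)[:2]-p[:2];c,n=np.cos(p[2]),np.sin(p[2]);return [c*b[0]+n*b[1],-n*b[0]+c*b[1]]
B=[loc(d6,f6(a),.03,pb) for a in([260,251],[308,250],[286,322])];print("bolts",np.round(B,4))
d=load("w7");f=lambda a:(np.array(a,float)+.5)/2-.5+np.array([130,0])
zu=s["tool_pos"][2]-.0107
bx1=(B[0][0]+B[1][0])/2;by=(B[1][1]-B[0][1])/2
M=[[-.075,-.02,zu+.028],[-.075,.02,zu+.028],[bx1,-by,zu+.03],[bx1,by,zu+.03],[B[2][0],0,zu+.03]]
p,e=fit(d,M,f([[147,231],[347,229],[200,281],[292,281],[246,410]]),[.411,.135,-2.85]);print("bar",p,e)
R=Ro.from_quat(s["eef_rot"]).as_matrix();print("bar in tool",R.T@np.r_[p[:2]-s["tool_pos"][:2],0],"dyaw",p[2]-(np.arctan2(R[1,0],R[0,0])-np.pi/2))
# block in this view
w5=load("w5");f5=lambda a:(np.array(a,float)+.5)/2.3-.5+np.array([130,0])
sp=np.array([.5607,.1864,-2.859]);L=[[.0484,-.0207,.071],[.0484,0,.071],[.0484,.0207,.071],[.03,0,.077]]
print("block pred vs seen",(proj(d,w(sp,L))-f([[152,85],[217,85],[282,85],[216.5,19]])).round(1))
o=least_squares(lambda a:(proj(d,w([a[0],a[1],sp[2]],L))-f([[152,85],[217,85],[282,85],[216.5,19]])).ravel(),sp[:2]);print("block here",o.x,np.abs(o.fun).max())
# required motion: bar target relative to block seen here
for b in(sp,np.r_[o.x,sp[2]]):
    t=w(b,[[.158,0,0]])[0];dy=b[2]-p[2];off=p[:2]-s["tool_pos"][:2]
    rot=np.array([[np.cos(dy),-np.sin(dy)],[np.sin(dy),np.cos(dy)]])
    print("turn",-dy,"shift",R.T@np.r_[t[:2]-s["tool_pos"][:2]-rot@off,0],"dz",zu-.043)
E
```

```text
bolts [[-0.0652 -0.0094]
 [-0.0651  0.0087]
 [-0.0382 -0.0003]]
bar [ 0.41172777  0.13499131 -2.85860304] [1.89063001 1.15893363 0.30696718 0.3630137  0.35320215]
bar in tool [-2.95178429e-06 -6.93401020e-04  4.64074629e-07] dyaw 0.0022083915609667493
block pred vs seen [[-4.3  2. ]
 [ 0.4  1.7]
 [ 5.3  1.6]
 [-0.3 -5. ]]
block here [0.56060806 0.18651727] 5.007626906539599
turn 0.0003969644153420937 shift [-7.82839477e-03  6.15697930e-04 -9.01738720e-06] dz 0.0627088789462465
turn 0.0003969644153420937 shift [-7.96654761e-03  6.71544572e-04 -9.20683797e-06] dz 0.0627088789462465
```

```bash
python3 - <<'E'
from h import *
def loc(d,px,z,p):
    b=ray(d,px,z)[:2]-p[:2];c,n=np.cos(p[2]),np.sin(p[2]);return np.round([c*b[0]+n*b[1],-n*b[0]+c*b[1]],4)*1000
sp=np.array([.5607,.1864,-2.859])
f5=lambda a:(np.array(a,float)+.5)/2.3-.5+np.array([130,0]);f7=lambda a:(np.array(a,float)+.5)/2-.5+np.array([130,0])
d5,d7=load("w5"),load("w7")
print("w5 bolts",[loc(d5,f5(a),.071,sp) for a in([231,372],[284,372],[337,372])],"pins",loc(d5,f5([284,319]),.077,sp),loc(d5,f5([284.5,128]),.077,sp),"edge",loc(d5,f5([284,449]),.057,sp),"plate end",loc(d5,f5([284,392]),.069,sp))
print("w7 bolts",[loc(d7,f7(a),.071,sp) for a in([152,85],[217,85],[282,85])],"pin",loc(d7,f7([216.5,19]),.077,sp),"plate",loc(d7,f7([160,55]),.070,sp),loc(d7,f7([160,118]),.069,sp),"knuckle end",loc(d7,f7([152,205]),.054,sp))
d1=load("w1");p1=np.array([.5125,-.05987,2.7626]);f1=lambda a:np.array(a)/1.5625
print("w1 plate",loc(d1,f1([388,339]),.026,p1),loc(d1,f1([388,360]),.026,p1),"knuckle end",loc(d1,f1([388,384]),.012,p1))
E
```

```text
w5 bolts [array([ 47.6, -18.2]), array([47.5, -0.1]), array([47.4, 17.9])] pins [28.7 -0.2] [-28.7  -0.2] edge [80.  -0.1] plate end [55.  -0.1]
w7 bolts [array([ 47.4, -18.2]), array([47.5, -0.2]), array([47.6, 17.8])] pin [32.4  0.1] plate [ 39.6 -15.9] [ 55.8 -16.6] knuckle end [ 80.2 -22.2]
w1 plate [40.4 -0.1] [55.8  0.1] knuckle end [81.6  0.2]
```

The block pose is consistent between views: bolts at x=47.5 mm and knuckle end at 80 mm in both. I'll align the bar laterally, then descend.

```bash
python3 -m pendant '[[[0,0,0],[-0.008,0.0006,0],0.2],[[0,0,0],[-0.008,0.0006,0],0.2],[[0,0,0],[-0.008,0.0006,0],0.2],[[0,0,0],[-0.008,0.0006,0.015],0.2],[[0,0,0],[-0.008,0.0006,0.025],0.2],[[0,0,0],[-0.008,0.0006,0.025],0.2],[[0,0,0],[-0.008,0.0006,0.025],0.2]]'
cat > t.py <<'E'
from m import *
s=r.get_state();R=Ro.from_quat(s["eef_rot"]).as_matrix()
sp=np.array([.5607,.1864,-2.859]);b=np.array([0,-.0007])
t=w(sp,[[.158,0,0]])[0][:2]; yaw=sp[2]-.002
x=np.array([np.cos(yaw+np.pi/2),np.sin(yaw+np.pi/2)]);y=np.array([x[1],-x[0]])
go(np.r_[t-b[0]*x-b[1]*y,.0537],yaw+np.pi/2)
E
python3 t.py
```

```text
clock: 14.2
tool_pos: [0.4077, 0.1429, 0.0911]
eef_rot: [0.8, -0.601, 0.0, 0.0]
contact_force: [0.3, -0.4, -1.6]
opening: 0.446
turn [ 0.0002 -0.0009  0.0016] shift [ 0.0008 -0.0003  0.0374] q7 -1.7 t 14.2
turn [ 1.5000e-03  4.0000e-04 -3.1399e+00] shift [ 0.0008 -0.0003  0.0374] q7 -1.7 t 14.2
```

```bash
python3 -m pendant '[[[0,0,0.0015],[0.0006,-0.0003,0.006],0.2],[[0,0,0.0015],[0.0006,-0.0003,0.012],0.2],[[0,0,0.0015],[0.0006,-0.0003,0.018],0.2],[[0,0,0.0015],[0.0006,-0.0003,0.018],0.2],[[0,0,0.0015],[0.0006,-0.0003,0.018],0.2]]'; python3 t.py
```

```text
clock: 14.7
tool_pos: [0.4082, 0.1425, 0.073]
eef_rot: [0.799, -0.601, 0.0, 0.0]
contact_force: [0.3, -0.1, -3.9]
opening: 0.449
turn [ 0.0001 -0.0009  0.0002] shift [ 0.0003 -0.      0.0193] q7 -1.71 t 14.7
turn [ 1.4000e-03  2.0000e-04 -3.1414e+00] shift [ 0.0003 -0.      0.0193] q7 -1.71 t 14.7
```

```bash
python3 -m pendant '[[[0,0,0],[0.0003,0,0.005],0.2],[[0,0,0],[0.0003,0,0.01],0.2],[[0,0,0],[0.0003,0,0.015],0.2],[[0,0,0],[0.0003,0,0.0193],0.2],[[0,0,0],[0.0003,0,0.0193],0.2],[[0,0,0],[0.0003,0,0.0193],0.2]]'; python3 t.py
python3 - <<'E'
from h import *
d=snap("wrist","w8"); a=cv2.resize(d["image"][0:190,160:340,::-1],None,fx=3,fy=3,interpolation=cv2.INTER_CUBIC)
e=snap("scene","s8");p=proj(e,[[.4945,.1672,.057]])[0].astype(int);print(p)
b=cv2.resize(e["image"][p[1]-47:p[1]+47,p[0]-21:p[0]+21,::-1],None,fx=6,fy=6,interpolation=cv2.INTER_CUBIC)
c=np.zeros((570,800,3),np.uint8);c[:,:540]=a;c[:564,545:545+252]=b;cv2.imwrite("pics/w8.png",c)
E
```

```text
clock: 15.3
tool_pos: [0.4107, 0.143, 0.0559]
eef_rot: [0.799, -0.601, -0.001, 0.002]
contact_force: [-0.3, -0.1, -1.6]
opening: 0.454
turn [ 0.0052 -0.0011 -0.    ] shift [0.0002 0.0025 0.0022] q7 -2.23 t 15.3
turn [-1.7000e-03 -8.2000e-03  3.1416e+00] shift [0.0002 0.0025 0.0022] q7 -2.23 t 15.3
[334 180]
```

View pics/w8.png

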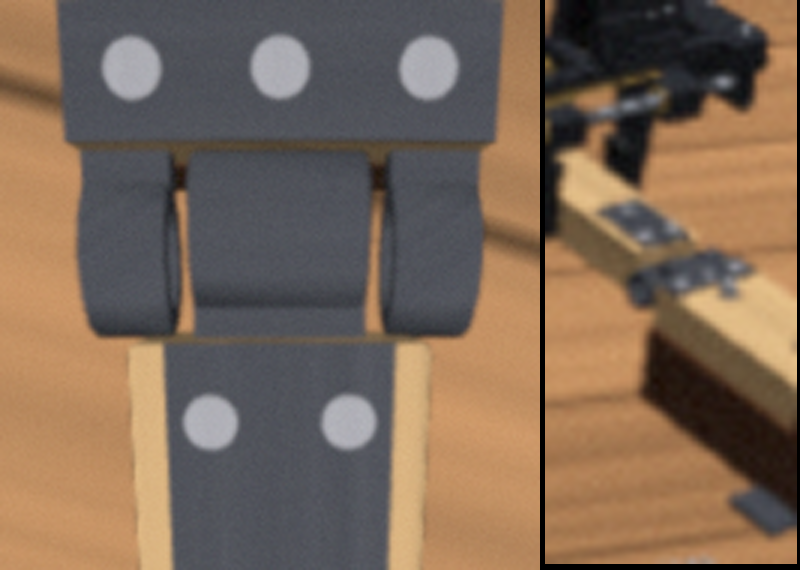

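The bar knuckle sits centred between the block knuckles with gaps on both sides. The arm is still about 2 mm short because it was reconfiguring near its reach limit. I'll check the joints.

```bash
python3 -m pendant '[[[0,0,0],[0,0,0],0.2],[[0,0,0],[0,0,0],0.2],[[0,0,0],[0,0,0],0.2]]'; python3 t.py; python3 -c "
from plant import r;s=r.get_state();print(s['q'],s['qd'],s['contact_force'])"
```

```text
clock: 15.7
tool_pos: [0.4107, 0.143, 0.0562]
eef_rot: [0.799, -0.601, -0.001, 0.002]
contact_force: [-0.6, 0.5, -1.7]
opening: 0.45
turn [ 0.005  -0.0011  0.    ] shift [0.0002 0.0026 0.0025] q7 -2.21 t 15.7
turn [ 1.8000e-03  7.9000e-03 -3.1416e+00] shift [0.0002 0.0026 0.0025] q7 -2.21 t 15.7
[-0.42512425  0.84860234 -0.02641297  2.25982086  0.48217877  0.0434161
 -2.21465325] [ 0.00125879 -0.00171201 -0.00086108  0.00107634  0.01315976 -0.00035154
 -0.01288849] [-0.61138739  0.50135638 -1.69117496]
```

Joint 6 is at its lower limit. A slight tilt about the bore axis keeps the bores parallel, since it is the hinge's own freedom, and it gives the wrist room. I'll try about 0.015 rad, raising the TCP by 1.3 mm to keep the bore fixed.

```bash
python3 -m pendant '[[[-0.008,0,0],[0,0,-0.0007],0.2],[[-0.015,0,0],[0,0,-0.0013],0.2],[[-0.015,0,0],[0,0,-0.0013],0.2],[[-0.015,0,0],[0,0,-0.0013],0.2],[[-0.015,0,0],[0,0,-0.0013],0.2]]'
cat > b.py <<'E'
from m import *
s=r.get_state();R=Ro.from_quat(s["eef_rot"]).as_matrix()
bore=s["tool_pos"]+R@np.array([0.0,-.0007-.089,.0107-.014])   # bar bore from TCP
sp=np.array([.5607,.1864,-2.859]);t=w(sp,[[.069,0,.057]])[0]
u=-R[:,1];print("err tool axes (need)",(R.T@(t-bore)).round(4),"pitch of bar",np.round(R[2,1],4),"roll",np.round(R[2,0],4),"yaw err",np.round(np.arctan2(R[1,0],R[0,0])-np.pi/2+.002-sp[2],4))
print(s["q"].round(3),s["contact_force"].round(1),s["clock"])
E
python3 b.py
```

```text
clock: 16.2
tool_pos: [0.4109, 0.143, 0.0576]
eef_rot: [0.799, -0.601, -0.005, 0.008]
contact_force: [-1.7, -1.5, -2.1]
opening: 0.452
err tool axes (need) [-0.0001  0.0027  0.0022] pitch of bar 0.0196 roll 0.0011 yaw err 0.0001
[-0.407  0.845 -0.053  2.245  0.483  0.081 -2.215] [-1.7 -1.5 -2.1] 16.2
```

```bash
python3 -m pendant '[[[0,0,0],[0,0.0014,0.001],0.2],[[0,0,0],[0,0.0027,0.0022],0.2],[[0,0,0],[0,0.0027,0.0022],0.2],[[0,0,0],[0,0.0027,0.0022],0.2],[[0,0,0],[0,0.0027,0.0022],0.2]]'; python3 b.py
```

```text
clock: 16.7
tool_pos: [0.4085, 0.1424, 0.0554]
eef_rot: [0.799, -0.601, -0.005, 0.008]
contact_force: [-1.0, -0.4, -2.5]
opening: 0.448
err tool axes (need) [ 0.      0.0003 -0.    ] pitch of bar 0.0192 roll 0.001 yaw err 0.0003
[-0.413  0.85  -0.044  2.253  0.491  0.066 -2.223] [-1.  -0.4 -2.5] 16.7
```

```bash
python3 -m pendant '[[[0.006,0,0],[0,0.0002,0.0005],0.2],[[0.006,0,0],[0,0.0002,0.0005],0.2],[[0.006,0,0],[0,0.0002,0.0005],0.2],[[0.006,0,0],[0,0.0002,0.0005],0.2]]'; python3 b.py
python3 - <<'E'
from h import *
d=snap("wrist","w9"); a=cv2.resize(d["image"][0:190,160:340,::-1],None,fx=3,fy=3,interpolation=cv2.INTER_CUBIC)
e=snap("scene","s9");b=cv2.resize(e["image"][133:227,313:355,::-1],None,fx=6,fy=6,interpolation=cv2.INTER_CUBIC)
c=np.zeros((570,800,3),np.uint8);c[:,:540]=a;c[:564,545:545+252]=b;cv2.imwrite("pics/w9.png",c)
E
```

```text
clock: 17.1
tool_pos: [0.4081, 0.1423, 0.0549]
eef_rot: [0.799, -0.601, -0.004, 0.006]
contact_force: [-0.5, -0.3, -2.8]
opening: 0.449
err tool axes (need) [ 0.     -0.0001 -0.    ] pitch of bar 0.0135 roll 0.001 yaw err 0.0004
[-0.42   0.851 -0.034  2.26   0.506  0.05  -2.238] [-0.5 -0.3 -2.8] 17.1
```

View pics/w9.png

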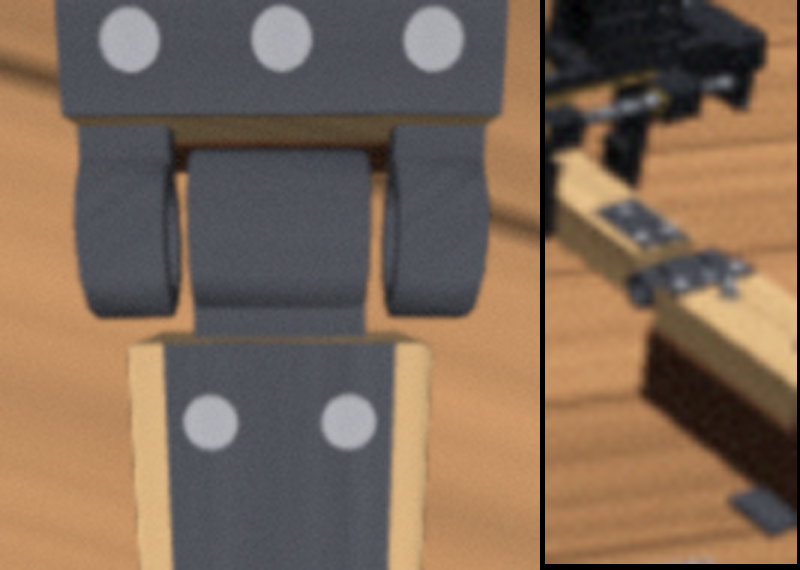

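The final view shows the bar knuckle (u 187–370) centred between the block knuckles (inner faces at about u 180 and 385). Its far edge is at v=150, and the block knuckles' near edge is at v=317. As a last numeric check, I'll see whether one 22 mm cylinder explains both edges.

```bash
python3 - <<'E'
from m import *
d=load("w9");sp=np.array([.5607,.1864,-2.859]);a=np.linspace(0,2*np.pi,181)
for y in(-.021,0,.021):
    P=proj(d,w(sp,np.c_[.069+.011*np.cos(a),0*a+y,.057+.011*np.sin(a)]));v=(P[:,1]+.5)*3-.5;print(y,"far",v.min().round(1),"near",v.max().round(1),"u",((P[:,0].mean()-160+.5)*3).round(1))
# 1 mm sensitivity, and bar/block bolts
for n,L,z in(("block bolts",[[.0475,-.018,.071],[.0475,.018,.071]],0),("bar bolts",[[.158-.0652,-.009,.073],[.158-.0652,.009,.073]],0)):
    P=proj(d,w(sp,L));print(n,((P-[160,0]+.5)*3).round(1))
E
```

```text
-0.021 far 151.2 near 317.3 u 132.4
0 far 150.3 near 316.7 u 282.8
0.021 far 150.9 near 316.9 u 433.2
block bolts [[131.5  43.8]
 [434.4  43.5]]
bar bolts [[214.6 424.9]
 [352.  424.7]]
```

One cylinder explains both edges (predicted 150.3 and 316.9, seen 150 and 317). The bar is 0.5 mm off-centre along the bore, so I'll nudge it, settle and hand in.

```bash
python3 -m pendant '[[[0,0,0],[0.0005,0,0],0.2],[[0,0,0],[0.0005,0,0],0.2],[[0,0,0],[0.0005,0,0],0.2],[[0,0,0],[0.0005,0,0],0.2],[[0,0,0],[0.0005,0,0],0.2]]'; python3 b.py; python3 -c "
from plant import r;print(r.finish_job())"
```

```text
clock: 17.7
tool_pos: [0.4083, 0.1418, 0.0549]
eef_rot: [0.799, -0.601, -0.004, 0.006]
contact_force: [0.3, -0.2, -3.0]
opening: 0.447
err tool axes (need) [-0.0005 -0.0001  0.    ] pitch of bar 0.0134 roll 0.001 yaw err 0.0002
[-0.419  0.851 -0.034  2.26   0.507  0.05  -2.238] [ 0.3 -0.2 -3. ] 17.7
the job is handed in; nothing more can be done
None
```

I seated the jamb block on both sill pins and let go of it. The bar's knuckle is now held between the block's two knuckles, and the job is handed in at about 17.7 s of the 64 s allowed.

- **Block:** it touched down at the expected height, with the force swinging from hanging to +5 N. A picture after release shows both pins through the holes and the knuckles at the open end.
- **Bore alignment:** in the last picture, a single 22 mm cylinder accounts for both the bar's and the block's knuckle edges to within about 0.5 px. The computed bore error across the axis is about 0.1 mm.
- **Not touching anything:** the force reads about -3 N, which matches the bar's weight alone.
- **Bar not quite level:** joint 6 reached its lower range limit in the level pose. I left the bar pitched about 0.8° about the bore axis, which keeps the bores parallel, instead of exactly level.
- **Disagreement along the bore:** the last picture showed the knuckle about 0.5 mm off-centre, while the arm's position reading showed zero. I went with the picture and shifted 0.5 mm. There is about 3 mm of room each side, and I took no picture after that shift.
- **Other objects:** I moved nothing near the stone, hinge pin, chisel or clamp on purpose, but took no final picture to confirm they had not shifted.

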